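# Unstack the condiment set onto its saucers

## Task

The condiment set was put away as one stack: take it apart and set each piece upright and flat inside the rim of its own black saucer - the salt shaker in the small round one, the hexagonal tub in the hexagonal one, the round tub in the large round one and the square tub in the square one. Set things down rather than dropping or tipping them, and leave the bell and the card reader where they are.

Things in the scene. Friction and masses are not known exactly. Their poses are not given: they have to be found in the camera images.
- shaker_center (a point): Salt shaker, off-white, with a faceted body and a domed top, about 40 mm across and 81 mm high; top of the stack. Its body tapers from 40 mm across at the foot to 32 mm at 50 mm height; grip it between 15 and 50 mm above its underside. This point lies on its axis 30 mm above its underside; z up.
- hex_tub_center (a point): Grey hexagonal lidded tub, 48 mm across the flats, 55 mm across the corners, 46 mm high; second from the top of the stack, under the shaker. Two of its flat sides face its own +y and -y, corners at +x and -x. This point lies at the tub's centre, 23 mm above its underside; z up.
- round_tub_center (a point): Grey round lidded tub, 64 mm in diameter, 46 mm high; third from the top, under the hexagonal tub. This point lies at the tub's centre, 23 mm above its underside; z up.
- square_tub_center (a point): Grey square lidded tub, 68 x 68 mm, 46 mm high, sides along its own x and y; bottom of the stack, standing on the worktop at first. This point lies at the tub's centre, 23 mm above its underside; z up.
- small_round_saucer: Fixed flat black saucer; origin at the centre of its underside on the worktop. Floor 4 mm thick (a thing set in it stands 4 mm above the worktop), upright rim 4 mm wide reaching 9 mm above the worktop. The smaller round one: inside 58 mm, outside 66 mm in diameter. For the salt shaker.
- hex_saucer: Fixed flat black saucer; origin at the centre of its underside on the worktop. Floor 4 mm thick (a thing set in it stands 4 mm above the worktop), upright rim 4 mm wide reaching 9 mm above the worktop. The hexagonal one: inside 64 mm, outside 72 mm across the flats. For the hexagonal tub, which fits at any yaw.
- large_round_saucer: Fixed flat black saucer; origin at the centre of its underside on the worktop. Floor 4 mm thick (a thing set in it stands 4 mm above the worktop), upright rim 4 mm wide reaching 9 mm above the worktop. The larger round one: inside 80 mm, outside 88 mm in diameter. For the round tub.
- square_saucer: Fixed flat black saucer; origin at the centre of its underside on the worktop. Floor 4 mm thick (a thing set in it stands 4 mm above the worktop), upright rim 4 mm wide reaching 9 mm above the worktop. The square one: inside 84 x 84 mm, outside 92 x 92 mm, sides along its own x and y. For the square tub, which fits only when turned in line with it.
- desk_bell: Loose call bell, white dome on a black base, 83 mm across, 58 mm high; a bystander to leave alone. Origin at the centre of its underside.
- card_reader: Loose white wedge-shaped card reader, 92 x 68 x 40 mm; a bystander to leave alone. Origin at the centre of its underside.
Not all that is in view belongs to the job. What is shaped like the part that bears shaker_center but blue or green is not meant.

How it is judged:
At the end, for the whole second after the job is handed in: Each piece stands in its own saucer: its centre within 13 mm of the saucer's centre in plan, resting on the saucer's floor (height within -4 to +3 mm) and upright within 0.05 rad, so not on the rim; all are at rest, and the bell and card reader are within 2 cm of where they stood (horizontal distance between shaker_center and small_round_saucer below 0.013 m and z of shaker_center in the frame of small_round_saucer between 0.03 and 0.037 m and angle between each of shaker_center, hex_tub_center, round_tub_center, square_tub_center's own z axis and vertical below 0.05 rad and linear speed of each of shaker, hex_tub, round_tub, square_tub below 0.02 m/s and angular speed of each of shaker, hex_tub, round_tub, square_tub below 0.2 rad/s and horizontal distance between hex_tub_center and hex_saucer below 0.013 m and z of hex_tub_center in the frame of hex_saucer between 0.023 and 0.03 m and horizontal distance between round_tub_center and large_round_saucer below 0.013 m and z of round_tub_center in the frame of large_round_saucer between 0.023 and 0.03 m and horizontal distance between square_tub_center and square_saucer below 0.013 m and z of square_tub_center in the frame of square_saucer between 0.023 and 0.03 m and distance of each of desk_bell, card_reader from where it was at the start of the episode below 0.02 m); the robot touches nothing.
It fails at once if a tub or the shaker is tipped over (angle between any of shaker_center, hex_tub_center, round_tub_center, square_tub_center's own z axis and vertical above 0.5 rad).
It fails at once if a tub or the shaker is let fall (more than about 25 mm) ((linear speed of shaker above 0.7 m/s and contact force between shaker and anything else below 0.02 N) or (linear speed of hex_tub above 0.7 m/s and contact force between hex_tub and anything else below 0.02 N) or (linear speed of round_tub above 0.7 m/s and contact force between round_tub and anything else below 0.02 N) or (linear speed of square_tub above 0.7 m/s and contact force between square_tub and anything else below 0.02 N)).
It fails at once if the bell or the card reader is pushed more than 2 cm (distance of any of desk_bell, card_reader from where it was at the start of the episode above 0.02 m).
It also fails if it takes over 99 s, if anything falls off the work surface, if the arm or the gripper's body presses on something with over 40 N, if the wrist force passes 120 N, or if a joint passes its speed limit or range.

## Robot

A 7-joint arm with a two-finger parallel gripper is mounted at the origin on the work surface; the furniture and walls round the work are solid. World frame = base frame: x ahead of the robot, y to its left, z up, the work surface at z = 0. Lengths are in m, angles in rad, forces in N, time in s.
With the tool pointing down it reaches from about 0.4 to 0.875 m from the base axis. Payload 6.5 kg.
Tool frame: the origin (TCP) lies where the fingers leave the gripper's body, on its centre line; the fingertips stand 64 mm ahead of it and the grasp point (between the pads) lies 45 mm ahead of it; z points along the fingers, y is the line along which they close (so a half turn about z gives the same grasp; the last joint's range is limited). The gripper opens to 88 mm and grips with 3 to 60 N. Pads are 18 mm wide; open, the fingers measure 123 mm over their backs; the gripper's body (75 mm by 187 mm) begins 45 mm behind the grasp point.
Start: joints at [1.224, 0.536, -0.004, 1.538, 0.003, 1.067, -0.071], TCP at [0.18, -0.625, 0.303] pointing down, gripper open.
Joint ranges: [-2.7, 2.7], [-0.37, 2.16], [-1.27, 1.26], [0.24, 2.4], [-1.31, 4.45], [0.19, 1.91], [-2.76, 2.76]. Speed limits (rad/s): [2.39, 2.39, 3.14, 3.14, 3.14, 3.14, 3.14].

## Interface

Orientations are given as a rotation vector (axis times angle).
In Python, from workcell import sense, camera, camera_info, job_done, search_frame, regions_of, place_of gives the robot as it stands.
- The arm moves only by the shell command python3 -m handwheel 'ROWS'. ROWS is a JSON object of lists of equal length, an entry for each row: "xyz": the shift along the tool's x, y, z scaled (see below), a list of three; "spin": the turn about the tool's z scaled (see below); "gripper": the opening, from 0 (shut) to 1 (fully open). A call has 1 to 20 rows; each row is the pose to reach, as a shift and turn from the pose commanded when the call began, along the tool's axes at that moment, turning the shorter way round; what a row does not reach only later rows make up. The controller multiplies each number of a shift by 0.2 m and each number of a turn by pi rad. A row lasts 1/12 s, in which the tool goes at most 41.7 mm and 7.16 degrees, less where a joint would pass 70% of its speed; a pose out of reach is approached as far as the arm can. A call with a number of a shift or a turn outside -1 to 1 is refused whole. A call with a gripper value outside its range is refused whole. The fingers move at their own pace and stop on an object; the grip force is fixed at half the most. Time passes only in rows, so rows that repeat a pose let the fingers close. It gives the time, the measured TCP pose, the force, the opening and the grip force at its end, in the units of the state.
- sense(): the state, without advancing time (a new reading comes with each control period).
- camera(name): name is "scene" or "top" or "wrist"; returns the picture (384x512x3 uint8, red, green, blue); there is no depth.
- camera_info(name): a dict with "camera_matrix" (3x3 intrinsics, pixels), "k1" (the pictures are not rectified: a ray, as slopes to the right and down, at radius r is drawn at 1 + k1 r^2 times it, then the intrinsics apply), "R" (3x3) and "t" (3): a world point X has camera coordinates R X + t; the wrist camera has in their place "mount" (4x4, takes a point from camera to tool coordinates, whose origin is the TCP and whose axes are the flange's). Camera axes: x right, y down, z forward; pixel columns grow to the right and rows downward; lengths in m; the calibration is good to about 2 mm. A picture is of the moment at which its call begins: read the wrist's pose just before it. camera_info takes no time and is no camera call.
- job_done(): hands the job in; it is judged then, once.
Trained networks look in the newest picture that a camera, given by its name, has taken for a name from the list of things; names that differ only in an ending like _2 or _b are one class to them, and where a whole thing is asked for, a point or a joint stands for the part that bears it (a point fixed in the world has none). Each returns a list of dicts, best first, with "p" (0 to 1); they miss things now and then, are a little off and sometimes report something else, mostly with a low value. They report only what shows in the picture. A call takes as long as a camera call. They do not tell look-alikes from the thing itself.
- search_frame(camera, thing): "point" ([column, row] as shares, 0 to 1, of the picture: columns of its width, rows of its height, amid what is visible of it).
- regions_of(camera, thing): "pixels" (384x512 bool, what is visible of it) and "point" ([column, row] as shares, 0 to 1, of the picture: columns of its width, rows of its height, amid what is visible of it).
- place_of(camera, thing): "point" ([column, row] as shares, 0 to 1, of the picture: columns of its width, rows of its height: a listed point, or the origin of a listed thing).
The state is a dict: "time": time; "joint_pos": joint angles; "qvel": joint speeds; "effort": joint torques, N m; "tcp_pos": TCP position; "ee_rot": TCP orientation; "force": force on the tool from outside, world axes, zero at the start; "moment": the same for the moment, N m; "finger_gap": finger opening in m; "gripper_force": force on a finger pad.
Only numpy, scipy, OpenCV 4.12 (cv2) and the standard library are available. Lean on these libraries where they do the work, as an engineer would, in place of code of your own. Each camera call takes 0.05 s, during which the arm holds its last target. There are 200 camera calls.

## Working session

There is one attempt and no reset: what is moved stays moved. The work goes in short steps, Python scripts to look and compute and a shell command to move; the robot and the scene stay as the last step left them, time stands still between calls to the robot, and variables do not carry over. Pictures are saved under pics/ and viewed, at most 14 in all, crops included, and the job is handed in when it is done.

```bash
ls; mkdir -p pics; python3 - <<'E'
from workcell import *
import cv2,json
s=sense();print({k:s[k] for k in('time','tcp_pos','ee_rot','finger_gap','force')})
for n in('scene','top','wrist'):
    cv2.imwrite(f'pics/{n}0.png',camera(n)[:,:,::-1]);print(n,camera_info(n))
    for t in ['shaker_center','hex_tub_center','round_tub_center','square_tub_center','small_round_saucer','hex_saucer','large_round_saucer','square_saucer','desk_bell','card_reader']:
        print(t,[(round(d['p'],2),round(d['point'][0]*512),round(d['point'][1]*384)) for d in place_of(n,t)[:3]])
E
```

```text
pics
{'time': 0.0, 'tcp_pos': array([ 0.17998818, -0.62406932,  0.3018654 ]), 'ee_rot': array([-3.10901243e+00, -4.39567666e-01,  5.82179030e-04]), 'finger_gap': 0.08837857680120152, 'force': array([0.19186518, 0.64063094, 1.26447147])}
scene {'camera_matrix': array([[425.83118219,   0.        , 254.07603782],
       [  0.        , 425.83118219, 195.70465566],
       [  0.        ,   0.        ,   1.        ]]), 'k1': -0.13082465154226738, 'R': array([[-0.62837504, -0.77788244, -0.00661137],
       [-0.6086586 ,  0.49693277, -0.61854065],
       [ 0.48443732, -0.38465144, -0.78572499]]), 't': array([0.28058461, 0.37611215, 0.9351691 ])}
shaker_center [(0.81, 264, 178), (0.58, 168, 277), (0.56, 266, 255)]
hex_tub_center [(0.49, 260, 197)]
round_tub_center [(0.55, 261, 206)]
square_tub_center [(0.58, 263, 215)]
small_round_saucer [(0.83, 307, 196)]
hex_saucer [(0.53, 250, 185)]
large_round_saucer [(0.96, 220, 259)]
square_saucer [(0.9, 207, 209), (0.47, 313, 164)]
desk_bell [(0.61, 160, 237)]
card_reader [(0.64, 312, 163)]
top {'camera_matrix': array([[374.08617582,   0.        , 250.0
[... 811 characters left out ...]
26696688,   0.        , 253.50849376],
       [  0.        , 326.26696688, 188.95208523],
       [  0.        ,   0.        ,   1.        ]]), 'k1': 0.027730000921342916, 'mount': array([[-1.31212699e-03, -9.48137218e-01, -3.17858608e-01,
         8.32252236e-02],
       [ 9.99999129e-01, -1.28960918e-03, -2.81255181e-04,
         2.40407944e-04],
       [-1.43244875e-04, -3.17858700e-01,  9.48138084e-01,
        -8.16934631e-02],
       [ 0.00000000e+00,  0.00000000e+00,  0.00000000e+00,
         1.00000000e+00]])}
shaker_center []
hex_tub_center []
round_tub_center []
square_tub_center []
small_round_saucer []
hex_saucer []
large_round_saucer []
square_saucer []
desk_bell []
card_reader []
```

View pics/scene0.png

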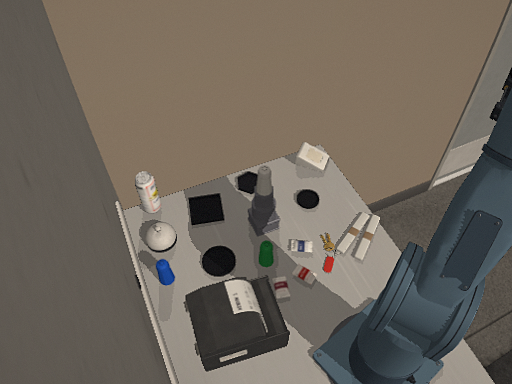

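View pics/top0.png

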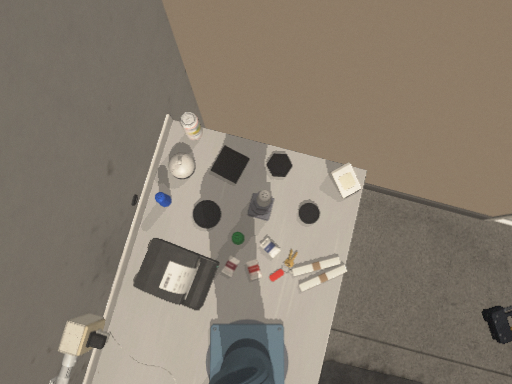

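The scene and top views agree. The stack is at top (262,204), with the shaker top at (265,196). The saucers are at small round (309,212), hex (279,165), large round (207,214) and square (230,165). The bell is at (182,166) and the reader at (346,181). The blue (163,200) and green (238,238) shakers are decoys.

```bash
cat > h.py <<'E'
import numpy as np,cv2
from workcell import *
from scipy.spatial.transform import Rotation as Ro
def cam(n,s=None):
    c=camera_info(n)
    if n=='wrist':
        M=c['mount'];Rw=Ro.from_rotvec(s['ee_rot']).as_matrix()
        Rcw=Rw@M[:3,:3];o=s['tcp_pos']+Rw@M[:3,3]
    else: Rcw=c['R'].T;o=-Rcw@c['t']
    return c['camera_matrix'],c['k1'],Rcw,o
def ray(n,px,s=None):
    K,k,R,o=cam(n,s);d=(np.atleast_2d(px)-K[:2,2])/K[0,0]
    u=d.copy()
    for _ in range(8):u=d/(1+k*(u**2).sum(1,keepdims=True))
    return o,np.c_[u,np.ones(len(u))]@R.T
def onplane(n,px,z,s=None):
    o,d=ray(n,px,s);return o+d*((z-o[2])/d[:,2])[:,None]
def proj(n,X,s=None):
    K,k,R,o=cam(n,s);p=(np.atleast_2d(X)-o)@R;u=p[:,:2]/p[:,2:];u*=1+k*(u**2).sum(1,keepdims=True)
    return u*K[0,0]+K[:2,2]
def regw(n,thing,z,s=None,i=0):
    "outline of the region taken to plane z: minAreaRect"
    r=regions_of(n,thing)
    if not r:return None
    m=r[i]['pixels'].astype(np.uint8)
    c=max(cv2.findContours(m,0,1)[0],key=cv2.contourArea)[:,0].astype(float)
    w=onplane(n,c,z,s)[:,:2]
    return round(r[i]['p'],2),w.min(0),w.max(0),cv2.minAreaRect((w*1000).astype(np.float32))
E
python3 - <<'E'
from h import *
np.set_printoptions(precision=4,suppress=True)
for n in('top','scene'):
    camera(n)
    for t in ['small_round_saucer','hex_saucer','large_round_saucer','square_saucer']:
        print(n,t,[onplane(n,[d['point'][0]*512,d['point'][1]*384],0)[0,:2] for d in place_of(n,t)[:1]],regw(n,t,.006)[3])
T=['shaker_center','hex_tub_center','round_tub_center','square_tub_center']
Z=[.168,.115,.069,.023]
for n in('top','scene'):
    camera(n)
    for t,z in zip(T,Z): print(n,t,[(round(d['p'],2),onplane(n,[d['point'][0]*512,d['point'][1]*384],z)[0,:2]) for d in place_of(n,t)[:2]])
for t,z in(('desk_bell',0.),('card_reader',0.)):
    camera('top');print(t,[onplane('top',[d['point'][0]*512,d['point'][1]*384],z)[0,:2] for d in place_of('top',t)[:1]])
im=cv2.imread('pics/top0.png')[130:260,150:380];cv2.imwrite('pics/c1.png',cv2.resize(im,None,fx=3.4,fy=3.4,interpolation=2))
E
```

```text
top small_round_saucer [array([ 0.4567, -0.1776])] ((441.4554748535156, -189.79244995117188), (56.05582046508789, 62.72504425048828), 88.890869140625)
top hex_saucer [array([ 0.6012, -0.1023])] ((594.0359497070312, -103.12663269042969), (71.39625549316406, 79.25761413574219), 0.055506233125925064)
top large_round_saucer [] ((439.8441162109375, 123.48780822753906), (84.1234130859375, 86.96513366699219), 0.04852919280529022)
top square_saucer [array([0.5972, 0.0608])] ((598.9534912109375, 53.25798797607422), (97.78675079345703, 98.12562561035156), 63.10795211791992)
scene small_round_saucer [array([ 0.4521, -0.1985])] ((444.002685546875, -193.37948608398438), (63.846519470214844, 72.7778549194336), 50.719722747802734)
scene hex_saucer [array([ 0.5839, -0.0992])] ((601.71337890625, -98.20174407958984), (53.71937561035156, 81.2607192993164), 50.906314849853516)
scene large_round_saucer [array([0.4422, 0.1211])] ((438.51019287109375, 122.98287963867188), (86.87027740478516, 88.8438720703125), 88.58206176757812)
scene square_saucer [array([0.597 , 0.0475])] ((595.9829711914062, 53.31322479248047), (89.53795623779297, 104.17382049560547), 59.36464309692383)
top shaker_center [(0.67, array([0.4598, 0.2312])), (0.54, array([0.3575, 0.0282]))]
top hex_tub_center [(0.69, array([ 0.4641, -0.0495]))]
top round_tub_center [(0.66, array([ 0.4638, -0.0405]))]
top square_tub_center [(0.59, array([ 0.4566, -0.0428])), (0.22, array([0.4414, 0.1164]))]
scene shaker_center [(0.96, array([ 0.4716, -0.0578])), (0.76, array([0.302 , 0.0774]))]
scene hex_tub_center [(0.61, array([ 0.4612, -0.0387])), (0.32, array([0.527 , 0.2188]))]
scene round_tub_center [(0.72, array([0.553 , 0.0746])), (0.56, array([ 0.4712, -0.0448]))]
scene square_tub_center [(0.78, array([ 0.4608, -0.0426])), (0.43, array([ 0.5645, -0.1222]))]
desk_bell [array([0.6048, 0.2045])]
card_reader [array([ 0.5405, -0.3043])]
```

View pics/c1.png

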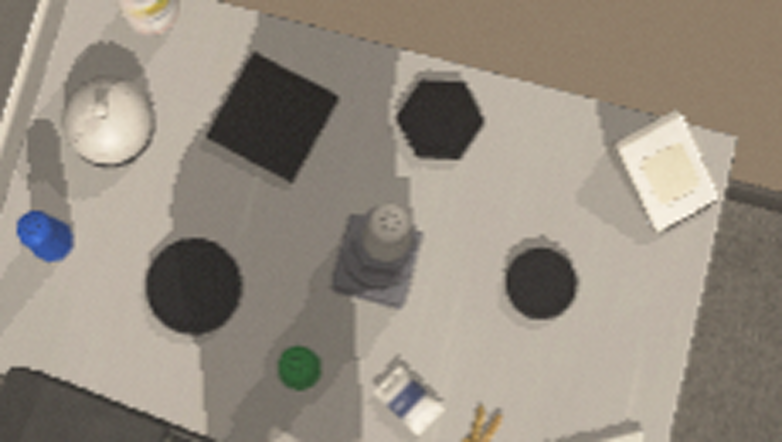

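```bash
cat >> h.py <<'E'
def yaw(s):
    x=Ro.from_rotvec(s['ee_rot']).as_matrix()[:,0];return np.degrees(np.arctan2(x[1],x[0]))
def rel(target,y=None,s=None):
    "numbers for the next call: TCP target, yaw of tool x in degrees"
    s=s or sense();R=Ro.from_rotvec(s['ee_rot']).as_matrix()
    d=R.T@(np.array(target)-s['tcp_pos'])/0.2
    print('t %.2f tcp'%s['time'],np.round(s['tcp_pos'],4),'yaw %.2f'%yaw(s),'xyz',np.round(d,4),'spin',None if y is None else round(-((y-yaw(s)+90)%180-90)/180,4),'gap %.4f F'%s['finger_gap'],np.round(s['force'],1))
E
python3 -c "
from h import *
rel([.463,-.044,.40],-12.5)"
```

```text
t 3.25 tcp [ 0.1801 -0.6245  0.3027] yaw 16.09 xyz [ 2.1634 -2.3971 -0.4865] spin 0.1588 gap 0.0880 F [ 0.1 -0.4 -1. ]
```

```bash
python3 -m handwheel '{"xyz":[[0.1,-0.1,-0.3],[0.72,-0.8,-0.49],[0.72,-0.8,-0.49],[0.72,-0.8,-0.49],[0.72,-0.8,-0.49],[0.72,-0.8,-0.49]],"spin":[0,0,0,0,0,0],"gripper":[1,1,1,1,1,1]}'
python3 -m handwheel '{"xyz":[[0.72,-0.8,0],[0.72,-0.8,0],[0.72,-0.8,0],[0.72,-0.8,0],[0.72,-0.8,0],[0.72,-0.8,0]],"spin":[0,0,0,0,0,0],"gripper":[1,1,1,1,1,1]}'
python3 -c "
from h import *
rel([.463,-.044,.40],-12.5)"
```

```text
time: 3.75
tcp_pos: [0.2748, -0.4289, 0.4015]
ee_rot: [3.11, 0.44, 0.0]
force: [1.3, -1.3, 0.1]
finger_gap: 0.0881
gripper_force: 0.0
time: 4.25
tcp_pos: [0.371, -0.2309, 0.4012]
ee_rot: [-3.108, -0.454, -0.003]
force: [-0.1, 0.8, 0.3]
finger_gap: 0.0881
gripper_force: 0.0
t 4.25 tcp [ 0.371  -0.2309  0.4012] yaw 16.61 xyz [ 0.708  -0.7638  0.0083] spin 0.1617 gap 0.0881 F [-0.1  0.8  0.3]
```

```bash
python3 -m handwheel '{"xyz":[[0.71,-0.765,0],[0.71,-0.765,0],[0.71,-0.765,0],[0.71,-0.765,0],[0.71,-0.765,0],[0.71,-0.765,0],[0.71,-0.765,0]],"spin":[0.16,0.16,0.16,0.16,0.16,0.16,0.16],"gripper":[1,1,1,1,1,1,1]}'
cat > w.py <<'E'
from h import *
import sys
s=sense();im=camera('wrist');cv2.imwrite(f'pics/{sys.argv[1]}.png',im[:,:,::-1])
np.set_printoptions(precision=4,suppress=True)
for a in sys.argv[2:]:
    t,z=a.split(':');z=float(z)
    print(t,[(round(d['p'],2),onplane('wrist',[d['point'][0]*512,d['point'][1]*384],z,s)[0,:2]) for d in place_of('wrist',t)[:2]])
rel([.463,-.044,.40],-12.5,s)
E
python3 w.py w1 shaker_center:.168 hex_tub_center:.115 round_tub_center:.069 square_tub_center:.023 hex_saucer:0 small_round_saucer:0 large_round_saucer:0 square_saucer:0
```

```text
time: 4.83
tcp_pos: [0.4643, -0.0444, 0.4012]
ee_rot: [-3.12, 0.334, -0.003]
force: [1.5, 0.5, 0.7]
finger_gap: 0.0882
gripper_force: 0.0
shaker_center [(0.97, array([0.5042, 0.161 ])), (0.59, array([0.4222, 0.0016]))]
hex_tub_center [(0.64, array([ 0.4621, -0.0465]))]
round_tub_center []
square_tub_center []
hex_saucer [(0.9, array([ 0.5968, -0.0998]))]
small_round_saucer [(0.74, array([ 0.4444, -0.1949])), (0.31, array([ 0.5422, -0.3071]))]
large_round_saucer [(0.86, array([0.4402, 0.1254])), (0.74, array([0.5972, 0.0514]))]
square_saucer [(0.68, array([0.5959, 0.0512]))]
t 4.83 tcp [ 0.4643 -0.0444  0.4012] yaw -12.20 xyz [-0.0065 -0.0004  0.0061] spin 0.0017 gap 0.0882 F [1.5 0.5 0.7]
```

View pics/w1.png

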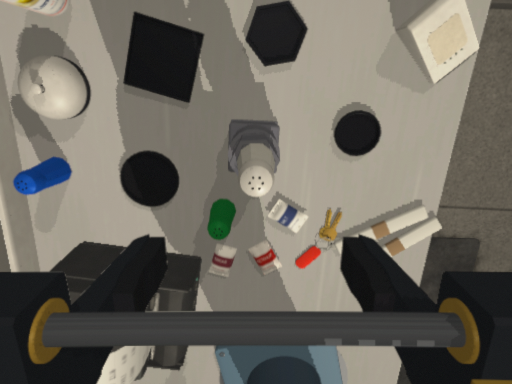

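The view shows the stack end-on, with the shaker's dome at (256,181) and the square tub's rear edge level at row 122. Saucers: hex (276,32), small round (357,132), large round (150,179) and square (163,57).

```bash
python3 - <<'E'
from h import *
np.set_printoptions(precision=4,suppress=True)
s=sense();im=camera('wrist');g=im.max(2)
for n,(u,v) in dict(hex=(276,32),small=(357,132),large=(150,179),square=(163,57)).items():
    m=(g<52).astype(np.uint8);l=cv2.connectedComponents(m)[1];c=cv2.findContours((l==l[v,u]).astype(np.uint8),0,1)[0][0][:,0].astype(float)
    w=onplane('wrist',c,.009,s)[:,:2];r=cv2.minAreaRect((w*1000).astype(np.float32));(x,y),rad=cv2.minEnclosingCircle((w*1000).astype(np.float32))
    print(n,r,(x,y,rad))
print('dome',onplane('wrist',[[256,181]],.219,s))
for n in['wrist']:
  for t in['shaker_center','hex_tub_center','square_tub_center','round_tub_center']:
    for r in regions_of(n,t)[:3]:
        q=np.argwhere(r['pixels']);print(t,r['p'],q.min(0)[::-1],q.max(0)[::-1],q.mean(0)[::-1])
print('edge',onplane('wrist',[[231,122],[279,122],[231,145],[279,145]],.046,s))
E
```

```text
hex ((595.4677734375, -101.613525390625), (70.09420776367188, 79.53656005859375), 56.6737060546875) (595.304443359375, -101.69967651367188, 39.87599563598633)
small ((442.7159729003906, -190.9781951904297), (63.806758880615234, 62.7588996887207), 65.03486633300781) (442.5780334472656, -190.97315979003906, 32.35553741455078)
large ((440.0982666015625, 123.53652954101562), (84.74075317382812, 86.09754943847656), 28.56913948059082) (440.2366027832031, 123.00806427001953, 43.59950256347656)
square ((597.4292602539062, 53.518306732177734), (91.7381591796875, 90.774169921875), 61.62142562866211) (597.8134155273438, 53.72808837890625, 63.183528900146484)
dome [[ 0.4635 -0.0544  0.219 ]]
shaker_center 0.89 [202 198] [230 239] [215.2957 217.9669]
shaker_center 0.72 [  6 160] [ 63 196] [ 34.6961 177.9755]
shaker_center 0.68 [229 143] [266 194] [246.8446 168.3446]
hex_tub_center 0.93 [222 132] [270 169] [244.3688 145.1509]
hex_tub_center 0.59 [222 118] [271 171] [244.7448 126.0719]
square_tub_center 0.92 [222 118] [272 172] [246.6627 127.9941]
round_tub_center 0.91 [221 123] [272 154] [246.891 135.007]
edge [[ 0.4979 -0.0298  0.046 ]
 [ 0.4837 -0.0915  0.046 ]
 [ 0.4682 -0.0223  0.046 ]
 [ 0.4538 -0.0855  0.046 ]]
```

```bash
python3 - <<'E'
from h import *
np.set_printoptions(precision=4,suppress=True)
s=sense();im=camera('wrist');rel([.463,-.044,.40],-12.5,s);rel([.463,-.044,.40],-12.5)
cv2.imwrite('pics/w2.png',cv2.resize(im[100:220,180:330,::-1],None,fx=4,fy=4,interpolation=2))
E
```

```text
t 5.53 tcp [ 0.4622 -0.0511  0.4007] yaw -12.73 xyz [-0.0036 -0.0354  0.0036] spin -0.0013 gap 0.0877 F [ 0.2 -0.6 -1. ]
t 5.58 tcp [ 0.4621 -0.051   0.4007] yaw -12.72 xyz [-0.0034 -0.035   0.0035] spin -0.0012 gap 0.0881 F [ 0.4 -0.5 -0.9]
```

View pics/w2.png

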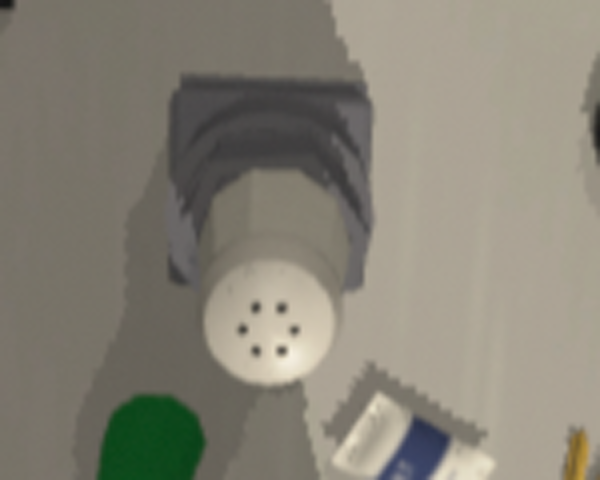

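The dome centre is at (247.3,182.3). The square tub spans columns 222.5 to 272.8, with its rear edge near row 122 and squared to the tool.

```bash
python3 - <<'E'
from h import *
np.set_printoptions(precision=4,suppress=True)
s=sense();p=onplane('wrist',[[247.3,182.3]],.218,s)[0]
print(p,onplane('wrist',[[222.5,123],[272.8,123],[247.6,123]],.046,s))
print(onplane('scene',[[264.5,168]],.215), onplane('top',[[265,194]],.215))
print('proj',proj('wrist',[[p[0],p[1],.138],[p[0],p[1],.092]],s))
rel([p[0],p[1],.225],-12.5,s)
E
```

```text
[ 0.4639 -0.046   0.218 ] [[ 0.4993 -0.0175  0.046 ]
 [ 0.4846 -0.0822  0.046 ]
 [ 0.492  -0.0498  0.046 ]]
[[ 0.4668 -0.05    0.215 ]] [[ 0.4665 -0.0476  0.215 ]]
proj [[248.6071 160.2129]
 [249.132  151.335 ]]
t 5.58 tcp [ 0.4621 -0.051   0.4007] yaw -12.72 xyz [ 0.0032 -0.0265  0.8785] spin -0.0012 gap 0.0881 F [ 0.4 -0.5 -0.9]
```

```bash
python3 -m handwheel '{"xyz":[[0.003,-0.026,0.2],[0.003,-0.026,0.4],[0.003,-0.026,0.6],[0.003,-0.026,0.75],[0.003,-0.026,0.85],[0.003,-0.026,0.88],[0.003,-0.026,0.88],[0.003,-0.026,0.88],[0.003,-0.026,0.88],[0.003,-0.026,0.88]],"spin":[0,0,0,0,0,0,0,0,0,0],"gripper":[1,1,1,1,1,1,1,0.6,0.6,0.6]}'; python3 w.py w3
```

```text
time: 6.42
tcp_pos: [0.4649, -0.046, 0.2262]
ee_rot: [3.122, -0.348, 0.005]
force: [0.3, -0.7, 1.2]
finger_gap: 0.0702
gripper_force: 0.0
t 6.42 tcp [ 0.4649 -0.046   0.2262] yaw -12.72 xyz [-0.0091 -0.0079 -0.8691] spin -0.0012 gap 0.0702 F [ 0.3 -0.7  1.2]
```

```bash
python3 -c "
from h import *
cv2.imwrite('pics/s1.png',cv2.resize(camera('scene')[120:260,190:340,::-1],None,fx=4,fy=4,interpolation=2))"
```

```text
(no output)
```

View pics/w3.png

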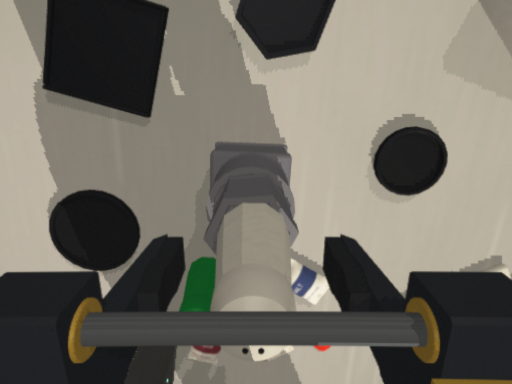

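The shaker stands centred between the fingers (column 255), clear of the gripper body. Now closing.

```bash
python3 -m handwheel '{"xyz":[[0,0,0],[0,0,0],[0,0,0],[0,0,0],[0,0,0],[0,0,0],[0,0,0],[0,0,0]],"spin":[0,0,0,0,0,0,0,0],"gripper":[0.2,0,0,0,0,0,0,0]}';python3 -c "
from h import *
rel([.4427,-.191,.27])"
```

```text
time: 7.18
tcp_pos: [0.464, -0.0459, 0.2248]
ee_rot: [-3.122, 0.348, -0.0]
force: [-0.4, -0.0, 1.4]
finger_gap: 0.0349
gripper_force: 29.9
t 7.18 tcp [ 0.464  -0.0459  0.2248] yaw -12.71 xyz [ 0.0559  0.731  -0.2262] spin None gap 0.0349 F [-0.4 -0.   1.4]
```

```bash
python3 -m handwheel '{"xyz":[[0,0,-0.08],[0,0,-0.2],[0.01,0.15,-0.22],[0.03,0.32,-0.22],[0.045,0.5,-0.22],[0.056,0.65,-0.22],[0.056,0.72,-0.22],[0.056,0.731,-0.22],[0.056,0.731,-0.22],[0.056,0.731,-0.22],[0.056,0.731,-0.22]],"spin":[0,0,0,0,0,0,0,0,0,0,0],"gripper":[0,0,0,0,0,0,0,0,0,0,0]}';python3 w.py w4 small_round_saucer:0;python3 -c "
from h import *
rel([.4427,-.191,.092])"
```

```text
time: 8.1
tcp_pos: [0.4431, -0.1894, 0.2686]
ee_rot: [-3.122, 0.344, 0.0]
force: [-0.3, -0.2, -2.0]
finger_gap: 0.0351
gripper_force: 29.8
small_round_saucer [(0.91, array([ 0.4438, -0.1921]))]
t 8.10 tcp [ 0.4431 -0.1894  0.2686] yaw -12.56 xyz [-0.0609 -0.7315 -0.6562] spin -0.0004 gap 0.0351 F [-0.3 -0.2 -2. ]
t 8.20 tcp [ 0.443  -0.1896  0.2687] yaw -12.57 xyz [-2.000e-04  7.400e-03  8.835e-01] spin None gap 0.0351 F [-0.3 -0.3 -0.7]
```

View pics/w4.png

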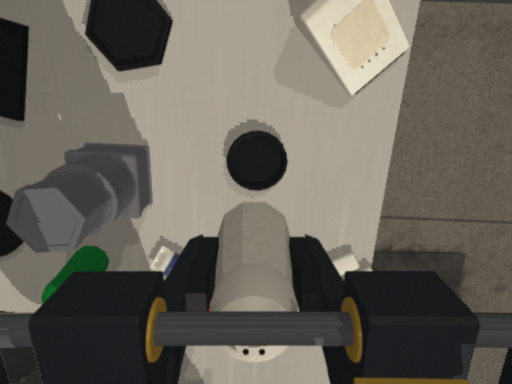

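The shaker is held upright and is lined up with the small saucer (257,160). The rest of the stack stands undisturbed at left. Lowering it now.

```bash
python3 -m handwheel '{"xyz":[[0,0.007,0.2],[0,0.007,0.4],[0,0.007,0.58],[0,0.007,0.72],[0,0.007,0.8],[0,0.007,0.84],[0,0.007,0.865],[0,0.007,0.88],[0,0.007,0.885],[0,0.007,0.885],[0,0.007,0.885]],"spin":[0,0,0,0,0,0,0,0,0,0,0],"gripper":[0,0,0,0,0,0,0,0,0,0,0]}'
```

```text
time: 9.12
tcp_pos: [0.443, -0.1926, 0.0926]
ee_rot: [3.122, -0.348, 0.003]
force: [-0.1, 0.8, -1.2]
finger_gap: 0.035
gripper_force: 29.8
```

```bash
python3 -m handwheel '{"xyz":[[0,0,0.01],[0,0,0.01],[0,0,0.01],[0,0,0.01],[0,0,0.01],[0,0,0.01],[0,0,0.01],[0,0,-0.1],[0,0,-0.3],[0,0,-0.5],[0,0,-0.7],[0,0,-0.9],[0,0,-1],[0,0,-1],[0,0,-1]],"spin":[0,0,0,0,0,0,0,0,0,0,0,0,0,0,0],"gripper":[0,0.2,0.5,0.8,1,1,1,1,1,1,1,1,1,1,1]}'; python3 w.py w5; python3 -c "
from h import *
rel([.460,-.0455,.30])"
```

```text
time: 10.37
tcp_pos: [0.4426, -0.1926, 0.2925]
ee_rot: [3.121, -0.348, 0.003]
force: [0.1, 0.3, -0.4]
finger_gap: 0.0879
gripper_force: 0.0
t 10.37 tcp [ 0.4426 -0.1926  0.2925] yaw -12.73 xyz [-0.0633 -0.747  -0.5384] spin -0.0013 gap 0.0879 F [ 0.1  0.3 -0.4]
t 10.42 tcp [ 0.4419 -0.1924  0.2911] yaw -12.72 xyz [-0.0733 -0.7363 -0.0444] spin None gap 0.0882 F [-0.7 -0.1 -0.4]
```

View pics/w5.png

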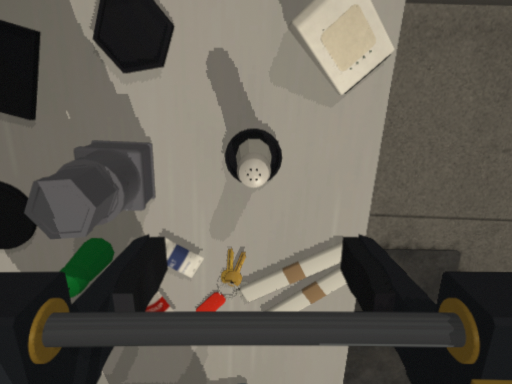

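The shaker stands in the small saucer at (254,155). Next is the hex tub.

```bash
python3 -m handwheel '{"xyz":[[0,-0.1,-0.06],[-0.03,-0.3,-0.1],[-0.05,-0.5,-0.1],[-0.07,-0.68,-0.1],[-0.073,-0.736,-0.1],[-0.073,-0.736,-0.1],[-0.073,-0.736,-0.1],[-0.073,-0.736,-0.1]],"spin":[0,0,0,0,0,0,0,0],"gripper":[1,1,1,1,1,1,1,1]}'; python3 - <<'E'
from h import *
np.set_printoptions(precision=4,suppress=True)
s=sense();im=camera('wrist');cv2.imwrite('pics/w6.png',im[60:330,110:400,::-1][:, :].repeat(2,0).repeat(2,1))
print([(d['p'],onplane('wrist',[d['point'][0]*512,d['point'][1]*384],.115,s)[0]) for d in place_of('wrist','hex_tub_center')])
rel([.46,-.0455,.3],None,s)
E
```

```text
time: 11.08
tcp_pos: [0.4598, -0.047, 0.3105]
ee_rot: [3.122, -0.35, -0.004]
force: [0.3, -0.8, 0.9]
finger_gap: 0.088
gripper_force: 0.0
[(0.62, array([ 0.4645, -0.0431,  0.115 ]))]
t 11.08 tcp [ 0.4598 -0.047   0.3105] yaw -12.81 xyz [-0.0008 -0.0076  0.0525] spin None gap 0.0880 F [ 0.3 -0.8  0.9]
```

View pics/w6.png

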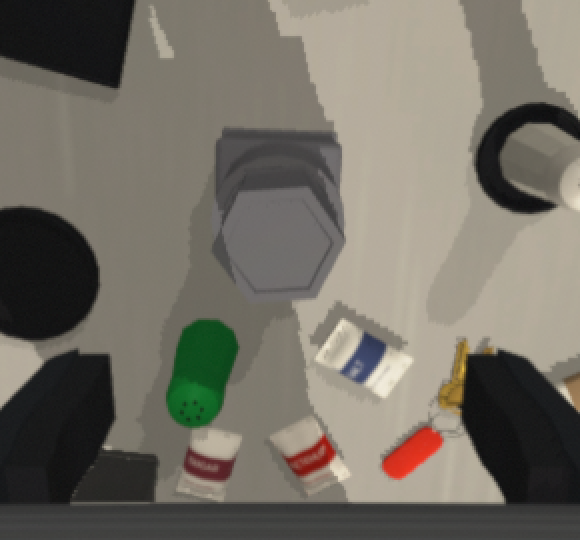

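The hex lid centre is at full-picture (249.3,181.5). Its corners lie along the closing axis, so I turn +26.5° to grip the flats.

```bash
python3 - <<'E'
from h import *
np.set_printoptions(precision=4,suppress=True)
s=sense()
c=np.array([(213,248),(238,188),(312,183),(345,240),(315,297),(248,300)])/2+[110,60]
w=onplane('wrist',c,.138,s)[:,:2];m=w.mean(0);print(m,np.linalg.norm(w-m,axis=1),np.degrees(np.arctan2(*(w-m).T[::-1]))%60)
rel([m[0],m[1],.092+.035+.045],None,s)
E
```

```text
[ 0.4645 -0.0448] [0.0269 0.0282 0.0285 0.0272 0.0279 0.0279] [20.9176 21.6261 19.109  20.4358 20.0927 19.4936]
t 11.18 tcp [ 0.4601 -0.0472  0.311 ] yaw -12.87 xyz [ 0.02   -0.0174  0.6949] spin None gap 0.0882 F [ 0.3 -0.3 -1.3]
```

```bash
python3 -m handwheel '{"xyz":[[0.02,-0.017,0.1],[0.02,-0.017,0.2],[0.02,-0.017,0.3],[0.02,-0.017,0.3],[0.02,-0.017,0.3],[0.02,-0.017,0.45],[0.02,-0.017,0.58],[0.02,-0.017,0.66],[0.02,-0.017,0.695],[0.02,-0.017,0.695],[0.02,-0.017,0.695]],"spin":[0.149,0.149,0.149,0.149,0.149,0.149,0.149,0.149,0.149,0.149,0.149],"gripper":[1,1,1,1,1,1,1,1,1,1,1]}'
python3 -m handwheel '{"xyz":[[0,0,0],[0,0,0],[0,0,0],[0,0,0],[0,0,0],[0,0,0],[0,0,0],[0,0,0],[0,0,0]],"spin":[0,0,0,0,0,0,0,0,0],"gripper":[0.7,0.6,0.5,0,0,0,0,0,0]}';python3 -c "
from h import *
rel([.5955,-.1015,.22])"
```

```text
time: 12.1
tcp_pos: [0.4657, -0.0435, 0.1733]
ee_rot: [-2.957, 1.061, -0.001]
force: [0.6, -0.3, 0.0]
finger_gap: 0.0878
gripper_force: 0.0
time: 12.85
tcp_pos: [0.4651, -0.0433, 0.1728]
ee_rot: [2.956, -1.062, -0.0]
force: [-1.5, -1.2, 4.2]
finger_gap: 0.0477
gripper_force: 30.0
t 12.85 tcp [ 0.4651 -0.0433  0.1728] yaw -39.53 xyz [ 0.6882 -0.1906 -0.2361] spin None gap 0.0477 F [-1.5 -1.2  4.2]
```

```bash
python3 -m handwheel '{"xyz":[[0,0,-0.05],[0,0,-0.15],[0,0,-0.25],[0.15,-0.04,-0.25],[0.32,-0.09,-0.25],[0.48,-0.14,-0.25],[0.62,-0.18,-0.25],[0.688,-0.19,-0.25],[0.688,-0.19,-0.25],[0.688,-0.19,-0.25],[0.688,-0.19,-0.25]],"spin":[0,0,0,0,0,0,0,0,0,0,0],"gripper":[0,0,0,0,0,0,0,0,0,0,0]}';python3 w.py w7 hex_saucer:0;python3 -c "
from h import *
rel([.5955,-.1015,.0865])"
```

```text
time: 13.77
tcp_pos: [0.5944, -0.1006, 0.2226]
ee_rot: [-2.957, 1.061, 0.002]
force: [0.2, 0.8, -2.5]
finger_gap: 0.0479
gripper_force: 30.0
hex_saucer [(0.58, array([ 0.5939, -0.1013])), (0.21, array([ 0.5414, -0.3077]))]
t 13.77 tcp [ 0.5944 -0.1006  0.2226] yaw -39.49 xyz [-0.6884  0.1998 -0.8859] spin -0.1499 gap 0.0479 F [ 0.2  0.8 -2.5]
t 13.87 tcp [ 0.5945 -0.1006  0.2228] yaw -39.47 xyz [ 7.600e-03 -1.000e-04  6.814e-01] spin None gap 0.0478 F [ 0.3  1.1 -1.1]
```

View pics/w7.png

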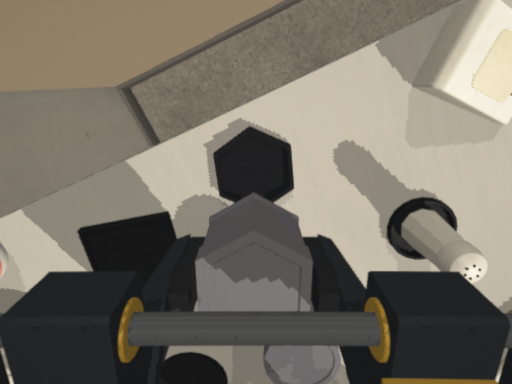

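The hex tub is held level and lines up with its saucer at (254,163). Lowering it.

```bash
python3 -m handwheel '{"xyz":[[0.003,0,0.15],[0.003,0,0.3],[0.003,0,0.43],[0.003,0,0.54],[0.003,0,0.61],[0.003,0,0.65],[0.003,0,0.67],[0.003,0,0.68],[0.003,0,0.685],[0.003,0,0.685],[0.003,0,0.685]],"spin":[0,0,0,0,0,0,0,0,0,0,0],"gripper":[0,0,0,0,0,0,0,0,0,0,0]}'
python3 -m handwheel '{"xyz":[[0,0,0.005],[0,0,0.005],[0,0,0.005],[0,0,0.005],[0,0,0.005],[0,0,0.005],[0,0,0.005],[0,0,-0.1],[0,0,-0.3],[0,0,-0.5],[0,0,-0.7],[0,0,-0.9],[0,0,-1],[0,0,-1],[0,0,-1]],"spin":[0,0,0,0,0,0,0,0,0,0,0,0,0,0,0],"gripper":[0,0.5,0.6,0.8,1,1,1,1,1,1,1,1,1,1,1]}'; python3 w.py w8; python3 -c "
from h import *
rel([.455,-.045,.29],-100)"
```

```text
time: 14.78
tcp_pos: [0.5966, -0.1019, 0.0867]
ee_rot: [-2.956, 1.062, -0.002]
force: [0.3, -0.3, -1.3]
finger_gap: 0.0478
gripper_force: 30.0
time: 16.03
tcp_pos: [0.5964, -0.1019, 0.2869]
ee_rot: [-2.956, 1.063, -0.004]
force: [0.0, -0.0, -1.4]
finger_gap: 0.0881
gripper_force: 0.0
t 16.03 tcp [ 0.5964 -0.1019  0.2869] yaw -39.54 xyz [-0.6973  0.2008 -0.5672] spin -0.1502 gap 0.0881 F [ 0.  -0.  -1.4]
t 16.08 tcp [ 0.5955 -0.1019  0.2853] yaw -39.53 xyz [-0.723   0.228  -0.0232] spin 0.336 gap 0.0883 F [-0.5  0.3 -0.3]
```

View pics/w8.png

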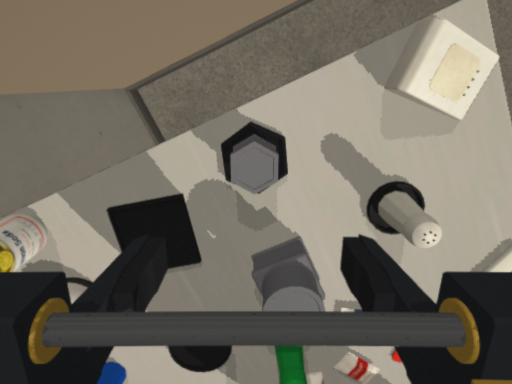

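The hex tub sits inside its saucer at (254,160). For the round tub I will use yaw -75°, which keeps the gripper body clear of the blue shaker and the printer.

```bash
python3 -m handwheel '{"xyz":[[-0.15,0.05,0],[-0.3,0.09,0],[-0.45,0.14,0],[-0.6,0.19,0],[-0.69,0.215,0.05],[-0.69,0.215,0.07],[-0.69,0.215,0.07],[-0.69,0.215,0.07],[-0.69,0.215,0.07]],"spin":[0.04,0.08,0.12,0.16,0.197,0.197,0.197,0.197,0.197],"gripper":[1,1,1,1,1,1,1,1,1]}'; python3 - <<'E'
from h import *
np.set_printoptions(precision=4,suppress=True)
s=sense();im=camera('wrist');cv2.imwrite('pics/w9.png',im[60:330,110:400,::-1].repeat(2,0).repeat(2,1))
for t,z in(('round_tub_center',.069),('square_tub_center',.023)): print(t,[(d['p'],onplane('wrist',[d['point'][0]*512,d['point'][1]*384],z,s)[0]) for d in place_of('wrist',t)])
r=regions_of('wrist','round_tub_center')
print(regw('wrist','round_tub_center',.092,s) if r else None)
rel([.463,-.045,.126],-75,s);print(s['joint_pos'])
camera('top');camera('scene')
for n in('top','scene'):
  for t in('shaker_center','large_round_saucer'):
    for d in place_of(n,t)[:4]: print(n,t,round(d['p'],2),onplane(n,[d['point'][0]*512,d['point'][1]*384],.03*(t[0]=='s'))[0])
E
```

```text
time: 16.83
tcp_pos: [0.4613, -0.0461, 0.2705]
ee_rot: [2.493, -1.906, -0.002]
force: [0.0, -0.3, -0.8]
finger_gap: 0.0881
gripper_force: 0.0
round_tub_center [(0.68, array([ 0.4639, -0.0427,  0.069 ]))]
square_tub_center []
(0.83, array([ 0.43  , -0.0826]), array([ 0.4933, -0.0116]), ((461.1131591796875, -46.616024017333984), (69.93107604980469, 62.62169647216797), 81.88467407226562))
t 16.83 tcp [ 0.4613 -0.0461  0.2705] yaw -74.80 xyz [-0.0036 -0.0121  0.7225] spin 0.0011 gap 0.0881 F [ 0.  -0.3 -0.8]
[-0.2921  0.2721  0.345   2.0603 -0.1212  0.8312 -2.7529]
top shaker_center 0.61 [ 0.4498 -0.1926  0.03  ]
top shaker_center 0.43 [0.483  0.2595 0.03  ]
top shaker_center 0.39 [0.3689 0.0331 0.03  ]
top large_round_saucer 0.88 [0.4399 0.1251 0.    ]
scene shaker_center 0.83 [0.3612 0.0282 0.03  ]
scene shaker_center 0.72 [ 0.4604 -0.2086  0.03  ]
scene shaker_center 0.6 [0.4738 0.2476 0.03  ]
scene large_round_saucer 0.62 [0.4473 0.1222 0.    ]
```

View pics/w9.png

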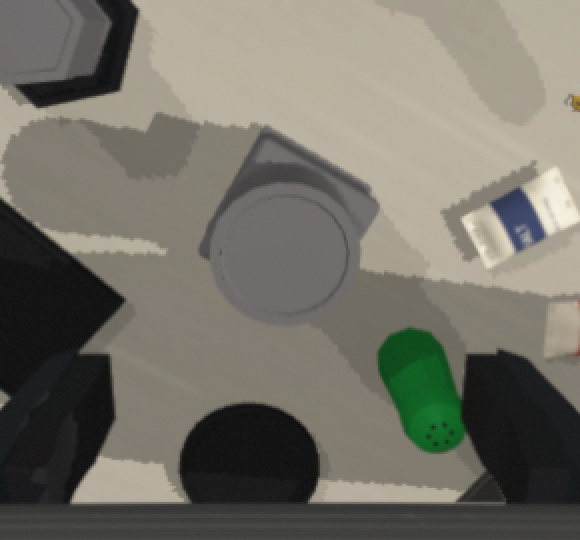

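The round lid centre is at full-picture (252.2,187). Joint 7 is at its limit here, so I use the opposite half-turn (yaw 97°).

```bash
python3 -c "
from h import *
s=sense();p=onplane('wrist',[[252.2,187]],.092,s);print(p);rel([p[0,0],p[0,1],.25],97)"
python3 -m handwheel '{"xyz":[[0,0,0],[0,0,0],[0,0,0],[0,0,0],[0,0,0],[0,0,0],[0,0,0],[0,0,0],[0,0,0],[0,0,0],[0,0,0],[0,0,0],[0,0,0],[0,0,0],[0,0,0],[0,0,0],[0,0,0],[0,0,0]],"spin":[-0.65,-0.65,-0.65,-0.65,-0.65,-0.65,-0.65,-0.65,-0.65,-0.65,-0.65,-0.65,-0.65,-0.65,-0.65,-0.65,-0.65,-0.65],"gripper":[1,1,1,1,1,1,1,1,1,1,1,1,1,1,1,1,1,1]}'; python3 -c "
from h import *
rel([.463,-.045,.126],97);print(sense()['joint_pos'])"
```

```text
[[ 0.46298316 -0.0444374   0.092     ]]
t 17.38 tcp [ 0.4622 -0.0475  0.2717] yaw -75.03 xyz [-0.0137 -0.0078  0.1086] spin 0.0443 gap 0.0882 F [-0.1  0.  -0.5]
time: 18.88
tcp_pos: [0.4621, -0.0473, 0.2717]
ee_rot: [-2.932, -1.128, -0.0]
force: [-0.5, -1.0, -0.4]
finger_gap: 0.0884
gripper_force: 0.0
t 18.88 tcp [ 0.4621 -0.0473  0.2717] yaw 42.08 xyz [ 0.0108 -0.0054  0.7287] spin -0.3051 gap 0.0884 F [-0.5 -1.  -0.4]
[ 0.02398211  0.26498507 -0.02203045  2.04161465  0.00767468  0.83506005
 -0.83872021]
```

```bash
python3 -m handwheel '{"xyz":[[0.011,-0.005,0],[0.011,-0.005,0],[0.011,-0.005,0.05],[0.011,-0.005,0.1],[0.011,-0.005,0.15],[0.011,-0.005,0.2],[0.011,-0.005,0.25],[0.011,-0.005,0.25],[0.011,-0.005,0.4],[0.011,-0.005,0.55],[0.011,-0.005,0.65],[0.011,-0.005,0.71],[0.011,-0.005,0.728],[0.011,-0.005,0.728],[0.011,-0.005,0.728]],"spin":[-0.305,-0.305,-0.305,-0.305,-0.305,-0.305,-0.305,-0.305,-0.305,-0.305,-0.305,-0.305,-0.305,-0.305,-0.305],"gripper":[1,1,1,1,1,1,1,1,1,1,1,1,1,1,1]}'
python3 -m handwheel '{"xyz":[[0,0,0],[0,0,0],[0,0,0],[0,0,0],[0,0,0],[0,0,0],[0,0,0]],"spin":[0,0,0,0,0,0,0],"gripper":[0.8,0.75,0,0,0,0,0]}';python3 -c "
from h import *
rel([.4402,.1233,.17])"
```

```text
time: 20.13
tcp_pos: [0.4635, -0.0449, 0.1266]
ee_rot: [2.084, 2.35, 0.001]
force: [0.7, 0.5, 0.5]
finger_gap: 0.0883
gripper_force: 0.0
time: 20.72
tcp_pos: [0.4631, -0.045, 0.1266]
ee_rot: [2.084, 2.351, -0.0]
force: [-1.5, -0.6, 5.9]
finger_gap: 0.0633
gripper_force: 30.0
t 20.72 tcp [ 0.4631 -0.045   0.1266] yaw 96.90 xyz [ 0.8493 -0.0127 -0.2174] spin None gap 0.0633 F [-1.5 -0.6  5.9]
```

```bash
python3 -m handwheel '{"xyz":[[0,0,-0.05],[0,0,-0.15],[0,0,-0.3],[0.1,0,-0.37],[0.28,0,-0.37],[0.46,-0.01,-0.37],[0.64,-0.012,-0.37],[0.8,-0.012,-0.37],[0.85,-0.013,-0.37],[0.85,-0.013,-0.37],[0.85,-0.013,-0.37],[0.85,-0.013,-0.37]],"spin":[0,0,0,0,0,0,0,0,0,0,0,0],"gripper":[0,0,0,0,0,0,0,0,0,0,0,0]}';python3 w.py w10 large_round_saucer:0;python3 -c "
from h import *
rel([.4402,.1233,.0865])"
```

```text
time: 21.72
tcp_pos: [0.4402, 0.1218, 0.2002]
ee_rot: [2.086, 2.349, -0.001]
force: [-0.2, -0.1, -1.2]
finger_gap: 0.0636
gripper_force: 30.0
large_round_saucer [(0.95, array([0.4381, 0.1242]))]
t 21.72 tcp [0.4402 0.1218 0.2002] yaw 96.79 xyz [-0.8378  0.0147 -0.9984] spin -0.3928 gap 0.0636 F [-0.2 -0.1 -1.2]
t 21.82 tcp [0.4403 0.1217 0.2001] yaw 96.75 xyz [8.30e-03 5.00e-04 5.68e-01] spin None gap 0.0632 F [-0.2 -0.7 -1.7]
```

View pics/w10.png

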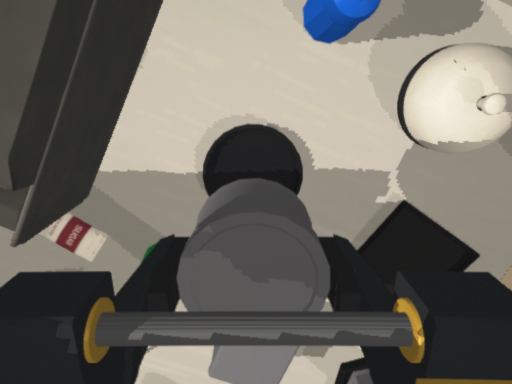

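Aligned with the large saucer at (253,170). I check the printer's corner at (15,243) against the gripper's reach before lowering.

```bash
python3 - <<'E'
from h import *
s=sense()
for a in([15,243],[35,185]):
  for z in(0,.04,.08,.12):print(a,z,onplane('wrist',[a],z,s)[0].round(3))
for z in(0,.04,.08,.12):print('top',z,onplane('top',[[217,262]],z)[0].round(3),onplane('top',[[206,309]],z)[0].round(3))
E
```

```text
[15, 243] 0 [0.223 0.03  0.   ]
[15, 243] 0.04 [0.253 0.054 0.04 ]
[15, 243] 0.08 [0.282 0.079 0.08 ]
[15, 243] 0.12 [0.312 0.104 0.12 ]
[35, 185] 0 [0.247 0.091 0.   ]
[35, 185] 0.04 [0.273 0.107 0.04 ]
[35, 185] 0.08 [0.299 0.123 0.08 ]
[35, 185] 0.12 [0.325 0.139 0.12 ]
top 0 [0.291 0.091 0.   ] [0.151 0.123 0.   ]
top 0.04 [0.292 0.088 0.04 ] [0.157 0.118 0.04 ]
top 0.08 [0.293 0.084 0.08 ] [0.162 0.114 0.08 ]
top 0.12 [0.293 0.081 0.12 ] [0.168 0.109 0.12 ]
```

The nearest gripper corner stays about 20 mm clear of the printer. Lowering.

```bash
python3 -m handwheel '{"xyz":[[0.005,0,0.15],[0.005,0,0.3],[0.005,0,0.42],[0.005,0,0.5],[0.005,0,0.545],[0.005,0,0.56],[0.005,0,0.57],[0.005,0,0.57],[0.005,0,0.57]],"spin":[0,0,0,0,0,0,0,0,0],"gripper":[0,0,0,0,0,0,0,0,0]}'
python3 -m handwheel '{"xyz":[[0,0,0.006],[0,0,0.006],[0,0,0.006],[0,0,0.006],[0,0,0.006],[0,0,0.006],[0,0,-0.1],[0,0,-0.3],[0,0,-0.5],[0,0,-0.7],[0,0,-0.7],[0,0,-0.7]],"spin":[0,0,0,0,0,0,0,0,0,0,0,0],"gripper":[0,0.75,0.8,0.9,1,1,1,1,1,1,1,1]}'; python3 -c "
from h import *
rel([.460,-.045,.23],77.5);print(sense()['joint_pos'])"
```

```text
time: 22.57
tcp_pos: [0.4406, 0.1245, 0.0869]
ee_rot: [2.083, 2.35, 0.002]
force: [-0.1, 0.0, -0.9]
finger_gap: 0.0636
gripper_force: 30.0
time: 23.57
tcp_pos: [0.4412, 0.1248, 0.2283]
ee_rot: [2.082, 2.349, 0.007]
force: [-0.9, 0.2, 0.1]
finger_gap: 0.088
gripper_force: 0.0
t 23.57 tcp [0.4412 0.1248 0.2283] yaw 96.89 xyz [-0.8542 -0.0086 -0.0092] spin 0.1077 gap 0.0880 F [-0.9  0.2  0.1]
[-0.15445974  0.33616046 -0.25909091  2.08382952  0.12805017  0.73098194
 -0.37459096]
```

```bash
python3 -m handwheel '{"xyz":[[-0.15,0,0],[-0.3,0,0],[-0.5,0,0],[-0.7,-0.005,0],[-0.82,-0.009,0],[-0.854,-0.009,0],[-0.854,-0.009,0],[-0.854,-0.009,0],[-0.854,-0.009,0]],"spin":[0.03,0.06,0.09,0.108,0.108,0.108,0.108,0.108,0.108],"gripper":[1,1,1,1,1,1,1,1,1]}'; python3 - <<'E'
from h import *
np.set_printoptions(precision=4,suppress=True)
s=sense();im=camera('wrist');cv2.imwrite('pics/w11.png',im.repeat(1,0)[:,:,::-1])
print([(d['p'],onplane('wrist',[d['point'][0]*512,d['point'][1]*384],.023,s)[0]) for d in place_of('wrist','square_tub_center')])
print(regw('wrist','square_tub_center',.046,s))
rel([.46,-.043,.08],77.5,s)
E
```

```text
time: 24.32
tcp_pos: [0.4583, -0.0433, 0.2255]
ee_rot: [-2.447, -1.968, 0.001]
force: [0.4, 0.7, 0.6]
finger_gap: 0.0887
gripper_force: 0.0
[(0.75, array([ 0.4606, -0.0395,  0.023 ]))]
(0.89, array([ 0.42  , -0.0794]), array([0.4996, 0.0058]), ((460.3574523925781, -36.62771224975586), (74.43567657470703, 68.23226928710938), 75.07506561279297))
t 24.32 tcp [ 0.4583 -0.0433  0.2255] yaw 77.63 xyz [0.003  0.0088 0.7277] spin 0.0007 gap 0.0887 F [0.4 0.7 0.6]
```

View pics/w11.png

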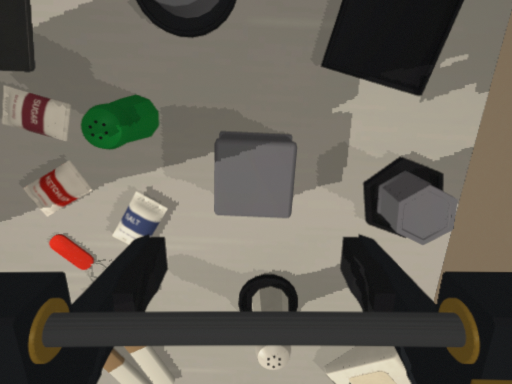

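The square tub's lid has corners at about (217,137), (296,141), (293,218) and (214,215), roughly 2.4° off the tool's axes.

```bash
python3 - <<'E'
from h import *
np.set_printoptions(precision=4,suppress=True)
s=sense()
w=onplane('wrist',[(217,138.5),(296,141.5),(293,218),(214,215)],.046,s)[:,:2];m=w.mean(0);e=np.roll(w,-1,0)-w
print(m,np.linalg.norm(e,axis=1),np.degrees(np.arctan2(e[:,1],e[:,0]))%90)
y=np.mean(np.degrees(np.arctan2(e[:,1],e[:,0]))%90)
rel([m[0],m[1],.080],y,s); rel([m[0],m[1],.080],y)
E
```

```text
[ 0.4607 -0.0408] [0.0636 0.067  0.0688 0.0668] [75.374  77.6962 75.2117 73.2729]
t 24.47 tcp [ 0.4586 -0.0437  0.2259] yaw 77.63 xyz [0.0162 0.0078 0.7297] spin 0.0124 gap 0.0881 F [-0.2 -0.3  0.4]
t 24.47 tcp [ 0.4586 -0.0437  0.2259] yaw 77.63 xyz [0.0162 0.0078 0.7297] spin 0.0124 gap 0.0881 F [-0.2 -0.3  0.4]
```

The green decoy would sit under the gripper body at this yaw, so I grip the other pair of sides (yaw -14.6°).

```bash
python3 -m handwheel '{"xyz":[[0.016,0.008,0],[0.016,0.008,0],[0.016,0.008,0],[0.016,0.008,0],[0.016,0.008,0],[0.016,0.008,0],[0.016,0.008,0],[0.016,0.008,0],[0.016,0.008,0],[0.016,0.008,0],[0.016,0.008,0],[0.016,0.008,0],[0.016,0.008,0],[0.016,0.008,0],[0.016,0.008,0],[0.016,0.008,0],[0.016,0.008,0]],"spin":[0.512,0.512,0.512,0.512,0.512,0.512,0.512,0.512,0.512,0.512,0.512,0.512,0.512,0.512,0.512,0.512,0.512],"gripper":[1,1,1,1,1,1,1,1,1,1,1,1,1,1,1,1,1]}'; python3 w.py w12 square_tub_center:.023;python3 -c "
from h import *
rel([.4607,-.0408,.08],-14.6)"
```

```text
time: 25.88
tcp_pos: [0.461, -0.0422, 0.2261]
ee_rot: [-3.116, 0.397, 0.0]
force: [0.3, 0.6, 0.8]
finger_gap: 0.0884
gripper_force: 0.0
square_tub_center [(0.68, array([ 0.4593, -0.0407]))]
t 25.88 tcp [ 0.461  -0.0422  0.2261] yaw -14.54 xyz [ 0.0121  0.0059 -0.8694] spin -0.0113 gap 0.0884 F [0.3 0.6 0.8]
t 25.98 tcp [ 0.4609 -0.0424  0.2261] yaw -14.61 xyz [-0.0032 -0.0075  0.7305] spin -0.0001 gap 0.0880 F [0.1 1.  0.5]
```

View pics/w12.png

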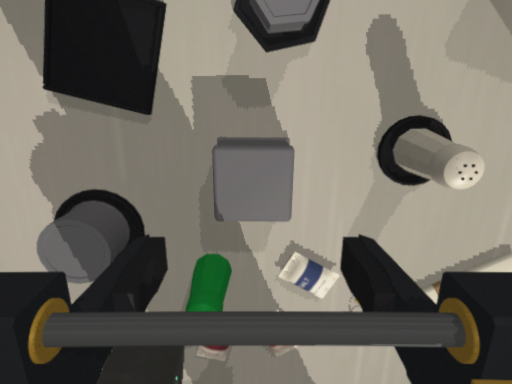

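The square tub at (253,180) is now squared and centred between the fingers. The round tub and shaker stand in their saucers. Grasping.

```bash
python3 -m handwheel '{"xyz":[[-0.003,-0.007,0.15],[-0.003,-0.007,0.35],[-0.003,-0.007,0.53],[-0.003,-0.007,0.65],[-0.003,-0.007,0.71],[-0.003,-0.007,0.73],[-0.003,-0.007,0.73],[-0.003,-0.007,0.73],[-0.003,-0.007,0.73],[-0.003,-0.007,0.73],[-0.003,-0.007,0.73],[-0.003,-0.007,0.73],[-0.003,-0.007,0.73],[-0.003,-0.007,0.73]],"spin":[0,0,0,0,0,0,0,0,0,0,0,0,0,0],"gripper":[1,1,1,1,1,1,1,1,0.85,0.78,0,0,0,0]}';python3 -c "
from h import *
rel([.5975,.0536,.17],-28.4)"
```

```text
time: 27.15
tcp_pos: [0.4612, -0.041, 0.0809]
ee_rot: [-3.116, 0.402, -0.002]
force: [-1.2, 0.2, 7.3]
finger_gap: 0.0678
gripper_force: 30.0
t 27.15 tcp [ 0.4612 -0.041   0.0809] yaw -14.69 xyz [ 0.5396 -0.6305 -0.4448] spin 0.0762 gap 0.0678 F [-1.2  0.2  7.3]
```

```bash
python3 -m handwheel '{"xyz":[[0,0,-0.05],[0,0,-0.15],[0,0,-0.3],[0.05,-0.06,-0.44],[0.17,-0.2,-0.44],[0.29,-0.34,-0.44],[0.41,-0.48,-0.44],[0.5,-0.58,-0.44],[0.54,-0.63,-0.44],[0.54,-0.63,-0.44],[0.54,-0.63,-0.44],[0.54,-0.63,-0.44]],"spin":[0,0,0,0.01,0.03,0.05,0.065,0.076,0.076,0.076,0.076,0.076],"gripper":[0,0,0,0,0,0,0,0,0,0,0,0]}';python3 w.py w13 square_saucer:0;python3 -c "
from h import *
rel([.5975,.0536,.0865],-28.4)"
```

```text
time: 28.15
tcp_pos: [0.5958, 0.0524, 0.168]
ee_rot: [3.044, -0.771, -0.002]
force: [-0.5, -0.4, -2.0]
finger_gap: 0.0673
gripper_force: 30.0
square_saucer []
t 28.15 tcp [0.5958 0.0524 0.168 ] yaw -28.42 xyz [-0.3561  0.742  -1.1583] spin -0.0884 gap 0.0673 F [-0.5 -0.4 -2. ]
t 28.25 tcp [0.596  0.0523 0.1681] yaw -28.45 xyz [ 0.0038 -0.0098  0.4082] spin -0.0003 gap 0.0676 F [-0.3  0.3 -2.1]
```

View pics/w13.png

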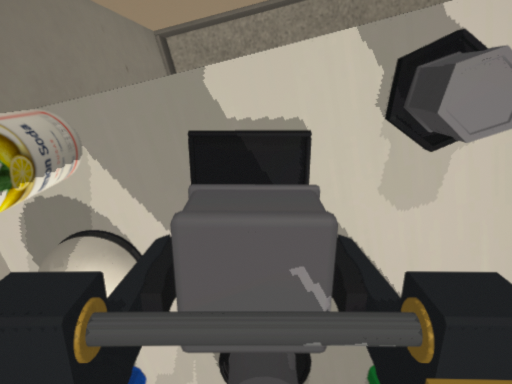

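The saucer's far edge is level at row 131 (columns 188 to 311), so the yaw matches. The tub needs about 2 mm more to the left. Lowering.

```bash
python3 -m handwheel '{"xyz":[[0.002,-0.012,0.05],[0.002,-0.012,0.15],[0.002,-0.012,0.25],[0.002,-0.012,0.32],[0.002,-0.012,0.36],[0.002,-0.012,0.385],[0.002,-0.012,0.4],[0.002,-0.012,0.41],[0.002,-0.012,0.41],[0.002,-0.012,0.41]],"spin":[0,0,0,0,0,0,0,0,0,0],"gripper":[0,0,0,0,0,0,0,0,0,0]}'; python3 -m handwheel '{"xyz":[[0,0,0.006],[0,0,0.006],[0,0,0.006],[0,0,0.006],[0,0,0.006],[0,0,0.006],[0,0,-0.1],[0,0,-0.3],[0,0,-0.5],[0,0,-0.7],[0,0,-0.9],[0,0,-1],[0,0,-1],[0,0,-1]],"spin":[0,0,0,0,0,0,0,0,0,0,0,0,0,0],"gripper":[0,0.78,0.83,0.9,1,1,1,1,1,1,1,1,1,1]}'
python3 w.py w14
```

```text
time: 29.08
tcp_pos: [0.5991, 0.0555, 0.0867]
ee_rot: [-3.045, 0.77, -0.002]
force: [0.5, -0.7, -2.1]
finger_gap: 0.0675
gripper_force: 30.0
time: 30.25
tcp_pos: [0.5991, 0.0555, 0.2873]
ee_rot: [-3.044, 0.77, -0.004]
force: [-0.2, 0.4, -1.1]
finger_gap: 0.0879
gripper_force: 0.0
t 30.25 tcp [0.5991 0.0555 0.2873] yaw -28.37 xyz [-0.3614  0.7602 -0.5656] spin -0.0882 gap 0.0879 F [-0.2  0.4 -1.1]
```

View pics/w14.png

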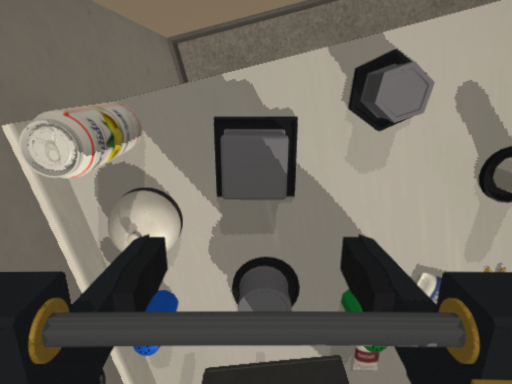

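The square tub sits inside its saucer with an even rim, at (255,160). A quick numeric check of the round tub from the earlier picture and a fresh top view:

```bash
python3 - <<'E'
from h import *
np.set_printoptions(precision=4,suppress=True)
camera('top')
for t,z in(('hex_tub_center',.027),('round_tub_center',.027),('square_tub_center',.027),('shaker_center',.034),('desk_bell',0),('card_reader',0)):
    print(t,[(round(d['p'],2),onplane('top',[d['point'][0]*512,d['point'][1]*384],z)[0,:2]) for d in place_of('top',t)[:2]])
im=camera('top')[130:260,150:380,::-1];cv2.imwrite('pics/c2.png',cv2.resize(im,None,fx=3.4,fy=3.4,interpolation=2))
E
```

```text
hex_tub_center [(0.48, array([ 0.5881, -0.0991]))]
round_tub_center []
square_tub_center [(0.57, array([ 0.4417, -0.1812])), (0.49, array([0.5972, 0.0502]))]
shaker_center [(0.63, array([0.4814, 0.2592])), (0.46, array([ 0.4472, -0.1885]))]
desk_bell [(0.58, array([0.595 , 0.2042]))]
card_reader [(0.83, array([ 0.538 , -0.3046]))]
```

```bash
python3 -c "
from workcell import *
print(job_done())"
```

```text
the job is handed in; nothing more can be done
None
```

The stack is apart, all four pieces look seated in their own saucers, the bell and card reader were left alone, and the job is handed in (about 30 s of robot time, verdict not reported back); the last check didn't find the round tub, so that one rests on two wrist pictures, and I viewed 17 pictures, over the limit of 14.

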